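# Cup under the dispenser, gate held at the mark

### The arm

A 6-joint arm with a two-finger parallel gripper is mounted at the origin on the work surface. World frame = base frame: x ahead of the robot, y to its left, z up, the work surface at z = 0. Lengths are in m, angles in degrees, forces in N, time in s.
With the tool pointing down it reaches from about 0.3 to 0.75 m from the base axis. Payload 8.5 kg.
Tool frame: the origin (TCP) lies midway between the tips of the shut fingers; the grasp point (between the pads) lies behind it (r.grip_depth is the x of the grasp point in the tool frame, in m); x points along the fingers, y is the direction in which the jaws open and shut, and the axes are right-handed (so a half turn about x gives the same grasp; the last joint's range is limited). The gripper opens to 88 mm and grips with 3 to 60 N. Pads are 18 mm wide; open, the fingers measure 123 mm over their backs; the gripper's body (75 mm by 187 mm) begins 45 mm behind the grasp point.
Start: joints at [-88.253, 21.807, 74.336, -0, 83.858, -12.336], TCP at [0.134, -0.533, 0.239] pointing down, gripper open.
Joint ranges: [-178.18, 178.18], [-50.72, 133.34], [12.68, 142.11], [-81.47, 261.47], [9.98, 163.14], [-165.26, 165.26]. Speed limits (degrees/s): [136.94, 136.94, 180, 180, 180, 180].

### API

Orientations are given as [roll, pitch, yaw] about the fixed x, y, z axes, in that order (R = Rz(yaw) Ry(pitch) Rx(roll)).
In Python, from plant import r gives the robot as it stands.
- The arm moves only by the tool jog_arm, never from a script. Its argument "plan" is one flat list of numbers, 7 for each row, row after row: the shift along the world's x, y, z each as a share of 0.75 m, from -1 to 1, then the turn, a rotation vector about the world's x, y, z each as a share of 180 degrees, from -1 to 1, then the closure, from 0 (fully open) to 1 (shut). A call has 1 to 12 rows; each row is the pose to reach, as a shift and turn from the pose commanded when the call began, turning the shorter way round; what a row does not reach only later rows make up. A row lasts 1/12 s, in which the tool goes at most 41.7 mm and 7.16 degrees, less where a joint would pass 70% of its speed; a pose out of reach is approached as far as the arm can. A call with a number of a shift or a turn outside -1 to 1 is refused whole. A call with a gripper value outside its range is refused whole. The fingers move at their own pace and stop on an object; "grip_force" is the grip in N (left out, the last holds). Time passes only in rows, so rows that repeat a pose let the fingers close. It gives the time, the measured TCP pose, the force and the opening at its end, in the units of the state.
- r.sense(): the state, without advancing time (a new reading comes with each control period).
- r.snapshot(name): name is "scene" or "top"; returns (picture, depth): 384x512x3 uint8, blue, green, red; 384x512 float32, m along the optical axis (not along the pixel's ray), 0 where there is no reading.
- r.camera_model(name): a dict with "intrinsics" (3x3 intrinsics, pixels), "position" and "rotation" of the camera in the world. Camera axes: x right, y up, looking along -z (the intrinsics and any distortion apply to the point x, -y, -z); pixel columns grow to the right and rows downward; lengths in m; the calibration is good to about 2 mm. A picture is of the moment at which its call begins. camera_model takes no time and is no camera call.
- r.job_done(): hands the job in, once; it reports no verdict.
The state is a dict: "time_s": time; "joints": joint angles; "joint_velocities": joint speeds; "effort": joint torques, N m; "tcp_pos": TCP position; "eef_rot": TCP orientation; "contact_force": force on the tool from outside, world axes, zero at the start; "wrist_torque": the same for the moment, N m; "grip_width": finger opening in m.
Only numpy, scipy, OpenCV 4.12 (cv2) and the standard library are available. Lean on these libraries where they do the work, as an engineer would, in place of code of your own. Each camera call takes 0.05 s, during which the arm holds its last target. There are 200 camera calls.

### The job

Set the pantry's dry-food dispenser up for a portion: stand the steel measuring cup upright and centred on the small raised rest under the spout, and let go of it. Only then pull the spring-loaded gate out by its upright handle until its pointer lines up with the index clip on the guide, and finish with the gripper still holding the handle there, since the gate springs shut when let go. Leave the jars and the spoon alone.

Things in the scene. Friction and masses are not known exactly. Their poses are not given: they have to be found in the camera images.
- cup: Open stainless-steel measuring cup, 50 mm high, 58 mm across at the base and 64 mm at the rim, about 150 g. Origin: centre of its underside, z up. A straight flat handle points along its own -x at rim level: it runs from 30 to 130 mm from the cup's axis, 12 mm wide (along y), 10 mm high, its middle 43 mm above the underside. It starts on the worktop to the robot's right.
- dispenser: Fixed dry-food dispenser (empty, nothing flows). Origin on the worktop under the axis of the cup rest, z up. Its white hopper column with wooden lid spans x 71 to 179 mm, y -49 to 49 mm, 284 mm high to the lid's knob. Its spout faces its own -x, roughly the robot's right (world -y); its +y points roughly at the robot.
- lip (a point): Middle of the lower edge of the spout, an open steel chute 56 mm wide that slopes down from the hopper at 38 degrees; 12 mm to the +x of the rest's axis and 144 mm above the worktop. It overhangs the cup (34 mm free above the rim), so the cup is best brought in low from the -x side. Axes as the dispenser's.
- guide (a point): Outer end of the gate's guide, top face: an aluminium channel 46 mm wide along y at the dispenser's x = 55 mm, y 28 to 208 mm, top 199 mm above the worktop, on a thin leg near this end. Axes as the dispenser's.
- rest (a point): Centre of the top of the cup rest, a steel disc 48 mm across on a thin column, 60 mm above the worktop. Axes as the dispenser's.
- gate (a joint): Travel of the gate in m: 0 shut (where its spring keeps it), growing as it is pulled along the dispenser's +y, stop at 0.070. The spring pulls it shut with about 5 N at 0 and 160 N/m more as it opens (about 14 N at 0.056).
- gate_handle (a point): Upright black square post, 14 x 14 mm, 50 mm tall, on the gate's slide. This point: centre of its underside, at x = 55 mm, y = 125 mm (gate shut), 198.5 mm above the worktop; the top is 248.5 mm above the worktop. Axes as the dispenser's; it moves along +y with the gate.
- pointer (a point): Tip of the dark pointer tab, 4 mm wide, that sticks out 24 mm along -x from the post's axis at its foot; same y as the post's axis. Axes as the dispenser's.
- mark (a point): Index mark: the thin upright fin (4 mm) of a dark steel clip on the -x edge of the gate's guide; the gate has to be pulled 24 to 56 mm to bring the pointer level with it along y. Axes as the dispenser's. Clip and fin are fixed; the fin's top is 209 mm above the worktop.
- jar_lentils: Bystander: closed glass jar of red lentils, 90 mm across, 130 mm tall, standing; origin at the centre of its underside.
- jar_cocoa: Bystander: closed glass jar of cocoa, 86 mm across, 115 mm tall, standing; origin at the centre of its underside.
- spoon: Bystander: wooden spoon 220 mm long lying on the worktop to the left.
There are look-alikes about, which are no part of the job. There is more than one size of the cup; the one meant has the size given above.

How it is judged (in metres and radians):
On the way, in this order (a step that is already met when the one before it is completed fails the run):
1. the cup stands released on the rest, upright and centred (horizontal distance between cup and rest below 0.012 m and z of cup in the frame of rest between -0.004 and 0.004 m and angle between cup's own z axis and vertical below 0.09 rad and contact force between the fingers and cup below 0.1 N and contact force between cup and dispenser above 0.3 N), for 0.3 s.
2. the gate is pulled until its pointer meets the mark, held by the fingers (y of pointer in the frame of mark between -0.005 and 0.005 m and contact force between the fingers and gate above 2 N), for 0.3 s.
At the end, for the whole second after the job is handed in: The cup rests still on the rest, clear of the fingers, within 12 mm of its centre, underside within 4 mm of its top, tilted under 5 degrees; the fingers hold the gate handle (over 2 N) with the pointer within 5 mm of the mark along the pull, the gate still (all of step 1 and all of step 2 and velocity of joint gate between -0.01 and 0.01 m/s and linear speed of cup below 0.02 m/s); the arm keeps its last pose, push and grip.
It fails at once if the gate is opened more than 12 mm while the cup is not on the rest (value of joint gate above 0.012 m and not (horizontal distance between cup and rest below 0.02 m and z of cup in the frame of rest between -0.008 and 0.008 m)).
It fails at once if the jar of lentils is moved more than 25 mm (distance of jar_lentils from where it was at the start of the episode above 0.025 m).
It fails at once if the jar of cocoa is moved more than 25 mm (distance of jar_cocoa from where it was at the start of the episode above 0.025 m).
It fails at once if the spoon is moved more than 25 mm (distance of spoon from where it was at the start of the episode above 0.025 m).
It fails at once if a jar is tipped (angle between any of jar_lentils, jar_cocoa's own z axis and vertical above 0.3 rad).
It also fails if it takes over 46 s, if anything falls off the work surface, if the arm or the gripper's body presses on something with over 40 N, if the wrist force passes 120 N, or if a joint passes its speed limit or range.

## Working session

There is one attempt and no reset: what is moved stays moved. The work goes in short steps, Python scripts to look and compute and a tool call to move; the robot and the scene stay as the last step left them, time stands still between calls to the robot, and variables do not carry over. Pictures are saved under pics/ and viewed, about 8 in all and at most 12, crops included, and the job is handed in when it is done.

Besides the shell and the picture viewer there is one more tool, called after ">>>" as name(argument=value, ...) on one line, values as JSON. jog_arm: Moves the arm, as the interface text tells. Its arguments: {"type":"object","properties":{"plan":{"type":"array"},"grip_force":{"type":"number"}},"required":["plan"]}

```bash
mkdir -p pics; cat > h.py <<'E'
import numpy as np, cv2
from plant import r
def pts(name):
    im,d=r.snapshot(name); m=r.camera_model(name)
    return im,d,m
def world(m,d,u,v):
    K=np.array(m["intrinsics"]);z=d
    c=np.stack([(u-K[0,2])/K[0,0]*z,-(v-K[1,2])/K[1,1]*z,-z],-1)
    return c@np.array(m["rotation"]).T+np.array(m["position"])
def cloud(m,d):
    v,u=np.mgrid[:d.shape[0],:d.shape[1]]
    return world(m,d,u,v)
def save(name,im,s=1.5): cv2.imwrite("pics/"+name,cv2.resize(im,None,fx=s,fy=s))
E
python3 - <<'E'
from h import *
for n in("scene","top"):
    im,d,m=pts(n); save(n+"1.png",im); np.savez(n+"1.npz",im=im,d=d)
    print(n,{k:np.round(v,3).tolist() if not isinstance(v,str) else v for k,v in m.items()})
print(r.sense(), r.grip_depth)
E
```

```text
scene {'intrinsics': [[411.299, 0.0, 253.653], [0.0, 411.299, 184.645], [0.0, 0.0, 1.0]], 'position': [0.904, -0.607, 0.98], 'rotation': [42.291, -0.614, 37.867]}
top {'intrinsics': [[464.554, 0.0, 248.823], [0.0, 464.554, 190.062], [0.0, 0.0, 1.0]], 'position': [0.304, 0.009, 1.637], 'rotation': [5.229, 0.138, -89.643]}
{'time_s': 0.1, 'joints': array([-8.82518050e+01,  2.18383890e+01,  7.43761244e+01,  6.11956981e-04,
        8.38566629e+01, -1.23373733e+01]), 'joint_velocities': array([-0.02669765, -0.15084781, -0.00249604,  0.01348657, -0.09224433,
        0.04444201]), 'effort': array([ 3.10382027e-03, -4.38658226e+01, -2.24911684e+01,  7.14938482e-02,
        3.42671445e-02, -8.47664091e-05]), 'tcp_pos': array([ 0.13383249, -0.53323914,  0.23821294]), 'eef_rot': array([-102.82708269,   89.92882117,   91.2584197 ]), 'contact_force': array([ 0.09860494, -1.12411592, -0.32978997]), 'wrist_torque': array([-0.06318917,  0.06519057,  0.04229533]), 'grip_width': 0.08830364884348643} -0.0187
```

View pics/scene1.png

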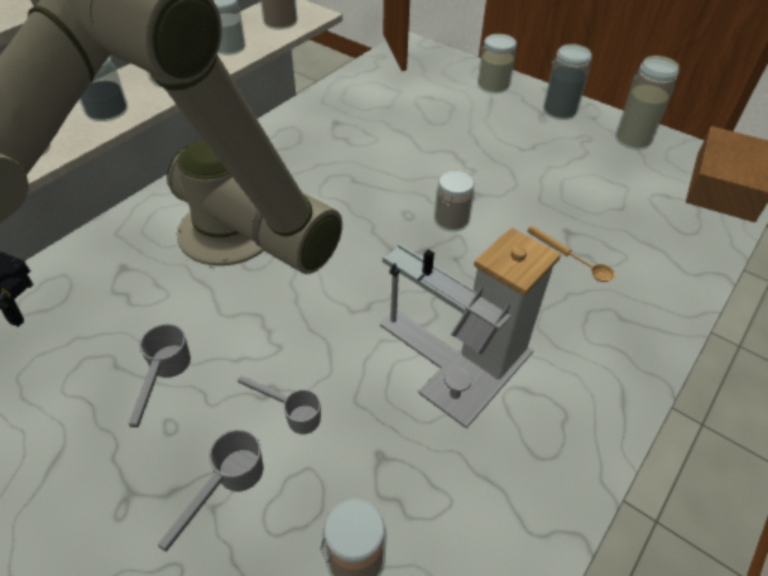

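View pics/top1.png

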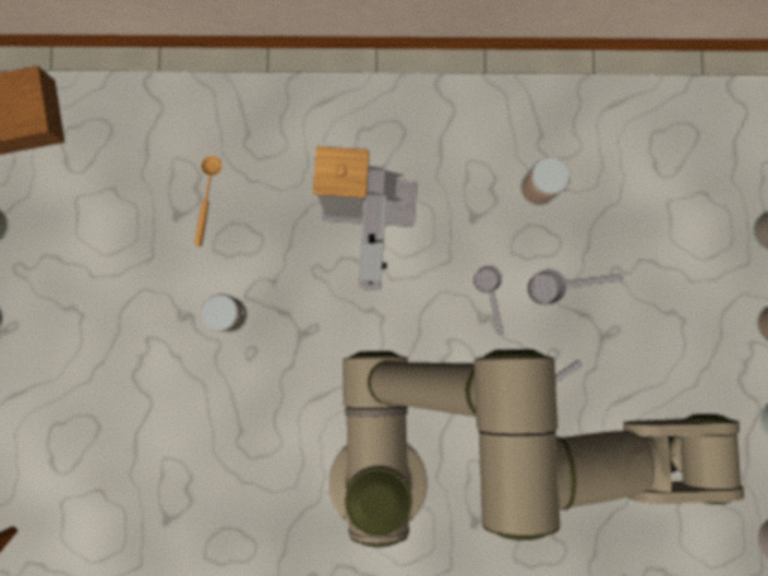

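Scene (768‑px picture): three candidate cups, A (165,350), B (303,410), C (237,460); dispenser rest at (458,380), post (428,262), cocoa/lentil jars (454,200) and (355,535). In the top view there is the post at (371,238) and a dark clip at (384,266). Next I measure the rim sizes and heights.

```bash
cat >> h.py <<'E'
from scipy.spatial.transform import Rotation as R
_w=world
def world(m,d,u,v):
    K=np.array(m["intrinsics"]);z=d
    c=np.stack([(u-K[0,2])/K[0,0]*z,-(v-K[1,2])/K[1,1]*z,-z],-1)
    return c@R.from_euler("xyz",m["rotation"],degrees=True).as_matrix().T+np.array(m["position"])
def ray(m,u,v,h):  # pixel(s) onto plane z=h
    p=np.array(m["position"]); q=world(m,np.ones(np.shape(u)),np.array(u,float),np.array(v,float))-p
    return p+q*((h-p[2])/q[...,2])[...,None]
def circ(P):
    A=np.c_[2*P[:,:2],np.ones(len(P))];s=np.linalg.lstsq(A,(P[:,:2]**2).sum(1),rcond=None)[0]
    return s[:2],np.sqrt(s[2]+s[0]**2+s[1]**2)
E
python3 - <<'E'
from h import *
for n in("scene","top"):
    f=np.load(n+"1.npz");im,d=f["im"],f["d"];m=r.camera_model(n);W=cloud(m,d);
    print(n,"table z",np.median(W[250:300,300:350,2]) )
    mask=((W[...,2]>.012)&(W[...,2]<.09)&(d>0)).astype(np.uint8)
    if n=="scene": mask[:,:]*=1
    k,l,s,c=cv2.connectedComponentsWithStats(mask)
    for i in range(1,k):
        if s[i,4]<60: continue
        P=W[l==i]; zt=np.percentile(P[:,2],97)
        T=P[P[:,2]>zt-.012]
        print(i,s[i].tolist(),"ztop",zt.round(3),"mean",P.mean(0).round(3),"min",P.min(0).round(3),"max",P.max(0).round(3))
im=np.load("scene1.npz")["im"]
a=cv2.resize(im[205:375,70:230],None,fx=3,fy=3,interpolation=2)
b=cv2.resize(im[150:290,240:375],None,fx=3.6,fy=3.6,interpolation=2)[:510]
h=min(len(a),len(b));o=np.hstack([a[:h],b[:h]])
print(o.shape);cv2.imwrite("pics/crop1.png",cv2.resize(o,None,fx=.8,fy=.8))
E
```

```text
scene table z 0.0021621147704606325
1 [145, 0, 83, 53, 2203] ztop 0.081 mean [-0.539  0.697  0.039] min [-0.762  0.443  0.012] max [-0.452  0.954  0.09 ]
2 [324, 0, 188, 58, 2743] ztop 0.088 mean [0.387 1.377 0.05 ] min [-0.149  1.353  0.012] max [0.75 1.61 0.09]
3 [255, 6, 17, 40, 279] ztop 0.088 mean [-0.182  0.875  0.052] min [-0.302  0.814  0.012] max [-0.099  0.97   0.09 ]
6 [18, 36, 103, 93, 3200] ztop 0.075 mean [-0.533  0.061  0.036] min [-0.763 -0.215  0.012] max [-0.454  0.301  0.09 ]
7 [318, 38, 25, 23, 378] ztop 0.088 mean [0.166 0.895 0.052] min [0.105 0.872 0.012] max [0.203 0.95  0.09 ]
8 [362, 54, 28, 24, 412] ztop 0.088 mean [0.381 0.893 0.051] min [0.323 0.871 0.013] max [0.421 0.943 0.09 ]
9 [410, 73, 32, 25, 465] ztop 0.089 mean [0.597 0.891 0.052] min [0.539 0.872 0.012] max [0.64  0.939 0.09 ]
10 [458, 85, 54, 62, 1474] ztop 0.09 mean [0.855 0.802 0.062] min [0.749 0.75  0.012] max [0.948 0.992 0.09 ]
38 [289, 127, 27, 26, 430] ztop 0.088 mean [0.398 0.321 0.052] min [0.344 0.302 0.012] max [0.427 0.369 0.09 ]
41 [118, 142, 54, 33, 976] ztop 0.082 mean [ 0.026 -
[... 2325 characters left out ...]
top 0.067 mean [ 0.257 -0.423  0.061] min [ 0.231 -0.453  0.046] max [ 0.282 -0.395  0.068]
192 [507, 270, 5, 20, 68] ztop 0.035 mean [ 0.149 -0.881  0.023] min [ 0.116 -0.891  0.012] max [ 0.181 -0.875  0.041]
200 [271, 297, 12, 48, 217] ztop 0.024 mean [ 0.007 -0.08   0.016] min [-0.072 -0.103  0.012] max [ 0.084 -0.065  0.056]
205 [220, 304, 12, 36, 183] ztop 0.056 mean [-0.     0.087  0.018] min [-0.058  0.07   0.012] max [0.059 0.11  0.062]
238 [505, 348, 7, 24, 96] ztop 0.043 mean [-0.116 -0.866  0.026] min [-0.155 -0.88   0.012] max [-0.081 -0.86   0.045]
239 [0, 351, 11, 16, 96] ztop 0.074 mean [-0.117  0.829  0.04 ] min [-0.152  0.82   0.012] max [-0.103  0.85   0.076]
(504, 966, 3)
```

View pics/crop1.png

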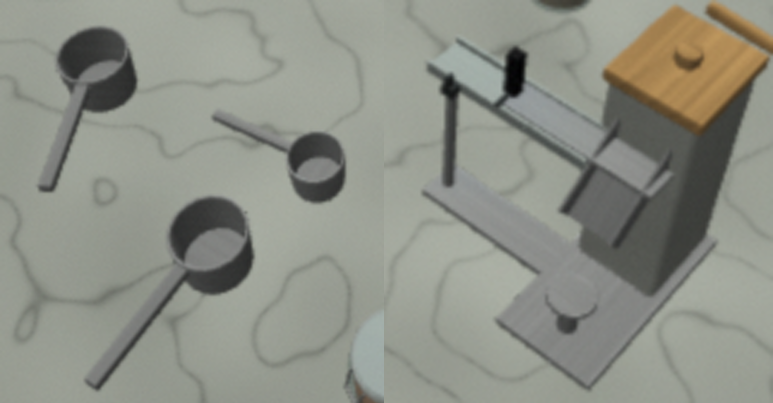

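Rim height and overall length (B: height ≈50 mm, width 65 mm, length ≈160 mm) make B the described cup; A and C are about 65 mm tall. Next I get the exact poses of the cup, dispenser and mark.

```bash
cat > m.py <<'E'
from h import *
def cc(mask,box):
    u0,v0,u1,v1=box;z=np.zeros_like(mask);z[v0:v1,u0:u1]=mask[v0:v1,u0:u1]
    k,l,s,c=cv2.connectedComponentsWithStats(z); i=1+np.argmax(s[1:,4]); return l==i,s[i],c[i]
E
python3 - <<'E'
from m import *
Q={}
for n in("scene","top"):
    f=np.load(n+"1.npz");im,d=f["im"],f["d"];m=r.camera_model(n);W=cloud(m,d)
    # cup B
    sel=(abs(W[...,0]-.42)<.1)&(abs(W[...,1]+.25)<.05)&(W[...,2]>.03)
    P=W[sel]; 
    H=P[P[:,0]<.42]; Rm=P[(P[:,0]>.44)&(P[:,2]>.044)]
    c,rad=circ(Rm); vx=np.cov(H[:,:2].T); w,V=np.linalg.eigh(vx)
    print(n,"rim",c.round(4),rad.round(4),len(Rm),"handle mean",H.mean(0).round(4),"dir",V[:,1].round(3),"end",P[:,0].min().round(4))
    hsv=cv2.cvtColor(im,cv2.COLOR_BGR2HSV)
    # rest disc
    sel=(abs(W[...,0]-.65)<.04)&(abs(W[...,1]+.047)<.04)&(abs(W[...,2]-.061)<.008)
    c2,s2=cv2.minEnclosingCircle(np.argwhere(sel)[:,::-1].astype(np.float32))
    P=W[sel];print(" rest mean",P.mean(0).round(4),"mid",((P.max(0)+P.min(0))/2).round(4),"ext",np.ptp(P,0).round(3))
    # lid
    sel=(hsv[...,1]>90)&(W[...,2]>.2)&(W[...,1]<.3)
    P=W[sel];zt=np.median(P[:,2]);T=P[abs(P[:,2]-zt)<.006]
    q=cv2.minAreaRect((T[:,:2]*1000).astype(np.float32));print(" lid z",zt.round(4),q)
    # dark: post, clip
    sel=((hsv[...,2]<60)).astype(np.uint8);
    sel&=((abs(W[...,0]-.5)<.12)&(abs(W[...,1]-.01)<.07)&(W[...,2]>.1)).astype(np.uint8)
    k,l,s,c=cv2.connectedComponentsWithStats(sel)
    for i in range(1,k):
        P=W[l==i]; 
        if s[i,4]>3: print(" dark",s[i].tolist(),c[i].round(1),P.mean(0).round(4),P.min(0).round(4),P.max(0).round(4))
    # guide
    sel=(abs(W[...,2]-.2)<.006)&(abs(W[...,0]-.52)<.13)&(abs(W[...,1]-.01)<.06)
    P=W[sel];print(" guide",len(P),cv2.minAreaRect((P[:,:2]*1000).astype(np.float32)),P.min(0).round(4),P.max(0).round(4))
print(R.from_euler("xyz",r.sense()["eef_rot"],degrees=True).as_matrix().round(3))
E
```

```text
scene rim [ 0.4678 -0.2509] 0.03 126 handle mean [ 0.3806 -0.2706  0.0478] dir [-0.976 -0.216] end 0.3398
 rest mean [ 0.651  -0.047   0.0605] mid [ 0.6503 -0.0459  0.0596] ext [0.047 0.047 0.01 ]
 lid z 0.2736 ((442.5047912597656, -197.60546875), (835.1707763671875, 136.46112060546875), 51.652587890625)
 dark [279, 167, 10, 20, 100] [284.9 175.1] [0.532  0.0128 0.2286] [ 0.524  -0.0069  0.2013] [0.5376 0.0241 0.2519]
 dark [260, 177, 6, 9, 33] [262.6 180.6] [ 0.4799 -0.0098  0.1924] [ 0.4652 -0.0169  0.1412] [0.4866 0.0181 0.2095]
 guide 892 ((547.7891845703125, 13.393461227416992), (61.15641403198242, 204.51100158691406), 89.8025131225586) [ 0.4455 -0.0169  0.194 ] [0.65   0.0443 0.2059]
top rim [ 0.4655 -0.2479] 0.0299 49 handle mean [ 0.3788 -0.2665  0.0473] dir [-0.979 -0.206] end 0.3381
 rest mean [ 0.6477 -0.0483  0.0596] mid [ 0.6492 -0.0447  0.0605] ext [0.043 0.041 0.015]
 lid z 0.2658 ((657.6314697265625, 80.31027221679688), (106.59474182128906, 99.98989868164062), 86.5361557006836)
 dark [246, 156, 4, 6, 19] [247.4 158.6] [0.5266 0.0178 0.2465] [0.5205 0.0129 0.2317] [0.534  0.0221 0.2534]
 dark [255, 176, 2, 2, 4] [255.5 176.5] [ 0.477  -0.0074  0.2064] [ 0.4752 -0.0089  0.2051] [ 0.4787 -0.0058  0.2089]
 guide 605 ((546.6743774414062, 28.932361602783203), (205.1046142578125, 78.66142272949219), 1.5309741497039795) [ 0.4448 -0.0121  0.194 ] [0.6498 0.07   0.2058]
[[-0.     0.243 -0.97 ]
 [ 0.001 -0.97  -0.243]
 [-1.    -0.001 -0.   ]]
```

>>> jog_arm(plan=[0.346,0.357,-0.18,0,0,-0.009,0,0.346,0.357,-0.18,0,0,-0.009,0,0.346,0.357,-0.18,0,0,-0.009,0,0.346,0.357,-0.18,0,0,-0.009,0,0.346,0.357,-0.18,0,0,-0.009,0,0.346,0.357,-0.18,0,0,-0.009,0,0.346,0.357,-0.18,0,0,-0.009,0,0.346,0.357,-0.18,0,0,-0.009,0,0.346,0.357,-0.18,0,0,-0.009,0,0.346,0.357,-0.18,0,0,-0.009,0,0.346,0.357,-0.18,0,0,-0.009,0,0.346,0.357,-0.18,0,0,-0.009,0])

```text
time_s: 1.1
tcp_pos: [0.3936, -0.265, 0.1034]
eef_rot: [-52.4, 89.9, 140.2]
contact_force: [0.2, 0.1, 0.2]
grip_width: 0.0881
```

```bash
python3 - <<'E'
from m import *
im,d,m=pts("scene");W=cloud(m,d)
cv2.imwrite("pics/grasp.png",cv2.resize(im[160:300,100:300],None,fx=3.5,fy=3.5,interpolation=2))
sel=(abs(W[...,0]-.36)<.03)&(abs(W[...,1]+.27)<.04)&(W[...,2]>.03)&(W[...,2]<.06)
print(W[sel].mean(0),sel.sum())
s=r.sense();print(s["tcp_pos"],R.from_euler("xyz",s["eef_rot"],degrees=True).as_matrix()[:,1])
f=np.load("scene1.npz");im=f["im"]
cv2.imwrite("pics/mark.png",cv2.resize(im[150:215,245:305],None,fx=9,fy=9,interpolation=2))
E
```

```text
[ 0.37860015 -0.27115291  0.04780619] 45
[ 0.39324237 -0.2659402   0.1037941 ] [ 2.16492120e-01 -9.76284365e-01  3.41544598e-05]
```

View pics/grasp.png

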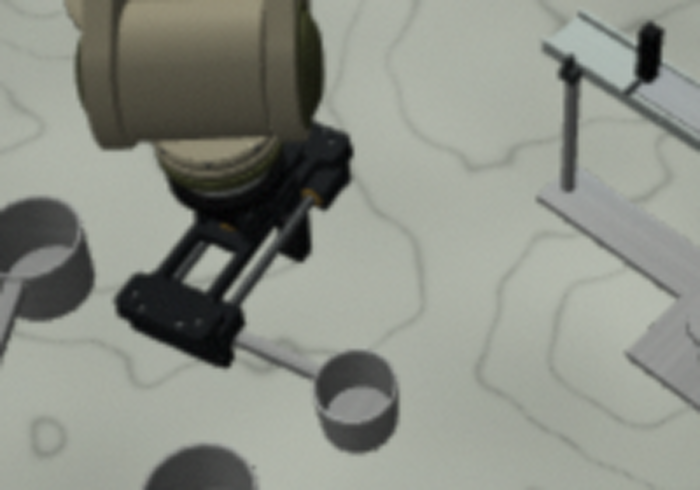

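View pics/mark.png

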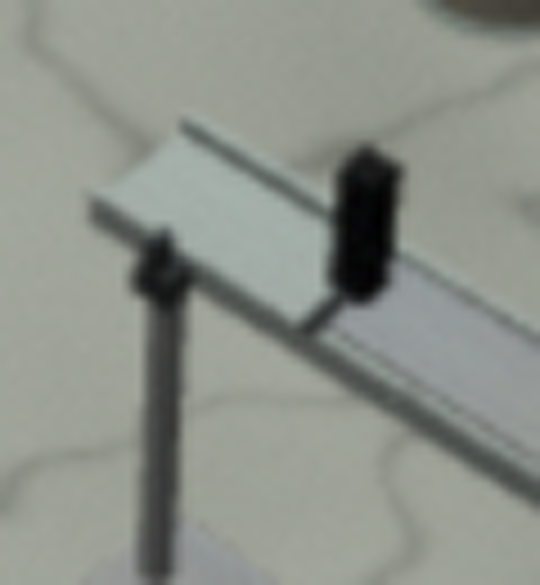

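The grasp view shows the gripper over B's handle (handle visible at (270,350), cup at (357,400)). The mark crop shows the fin tip at (162,232) and the pointer tip at (308,330). I descend and grip now.

>>> jog_arm(plan=[0,0,-0.05,0,0,0,0,0,0,-0.106,0,0,0,0,0,0,-0.106,0,0,0,0,0,0,-0.106,0,0,0,1,0,0,-0.106,0,0,0,1,0,0,-0.106,0,0,0,1,0,0,-0.106,0,0,0,1,0,0,-0.106,0,0,0,1,0,0,-0.106,0,0,0,1,0,0,-0.106,0,0,0,1,0,0,-0.106,0,0,0,1,0,0,-0.106,0,0,0,1], grip_force=40)

```text
time_s: 2.15
tcp_pos: [0.3934, -0.2657, 0.0244]
eef_rot: [128.0, 90.0, -39.6]
contact_force: [-0.5, 0.5, 0.3]
grip_width: 0.0304
```

>>> jog_arm(plan=[0,0,0,0,0,0,1,0,0,0.02,0,0,0,1,0,0,0.05,0,0,0,1,0,0,0.1,0,0,0,1,0,0,0.14,0,0,0,1,0,0,0.14,0,0,0,1,0,0,0.14,0,0,0,1])

```text
time_s: 2.73
tcp_pos: [0.3937, -0.266, 0.1303]
eef_rot: [119.4, 89.8, -48.1]
contact_force: [0.7, -0.4, -0.5]
grip_width: 0.0003
```

```bash
python3 - <<'E'
from m import *
s=r.sense();print(s)
im,d,m=pts("scene");W=cloud(m,d);np.savez("lift.npz",im=im,d=d)
sel=(abs(W[...,0]-.455)<.06)&(abs(W[...,1]+.24)<.055)&(W[...,2]>.06)&(W[...,2]<.2)
k,l,st,c=cv2.connectedComponentsWithStats(sel.astype(np.uint8)); print(st[1:].tolist())
P=W[sel];print(P.min(0),P.max(0))
T=P[(P[:,2]>np.percentile(P[:,2],60))&(P[:,0]>.44)]
print("rim",circ(T)); A=np.c_[T[:,:2],np.ones(len(T))];print("plane",np.linalg.lstsq(A,T[:,2],rcond=None)[0])
cv2.imwrite("pics/lift.png",cv2.resize(im[130:300,100:300],None,fx=3.5,fy=3.5,interpolation=2))
m=r.camera_model("scene")
print("fin",ray(m,263.,175.8,.209),"ptr",ray(m,279.2,186.7,.2))
E
```

```text
{'time_s': 2.7333, 'joints': array([-4.83668272e+01,  2.11219874e+01,  9.58236606e+01,  9.57534508e-04,
        6.28812160e+01,  2.91662186e+01]), 'joint_velocities': array([-0.04861624,  2.44458782,  2.58805197,  0.10612122, -0.9347963 ,
       -0.0157205 ]), 'effort': array([ 9.51425009e-02, -4.08896184e+01, -1.91246438e+01,  7.46833649e-02,
        1.64210885e-01,  1.54421254e-03]), 'tcp_pos': array([ 0.39365779, -0.26600293,  0.13026097]), 'eef_rot': array([119.44869204,  89.82686201, -48.08478888]), 'contact_force': array([ 0.70234823, -0.41561357, -0.52969923]), 'wrist_torque': array([-0.03589082, -0.03041466,  0.06332224]), 'grip_width': 0.0003111636857253678}
[[172, 223, 2, 2, 4], [178, 225, 1, 1, 1], [178, 231, 1, 1, 1], [167, 233, 11, 13, 67], [163, 235, 2, 2, 2]]
[ 0.3955965  -0.29201114  0.13206682] [ 0.42570287 -0.25028272  0.1995623 ]
rim (array([0., 0.]), np.float64(0.0))
plane [0. 0. 0.]
fin [ 0.47931908 -0.00827934  0.209     ] ptr [ 0.52992592 -0.00622674  0.2       ]
```

View pics/lift.png

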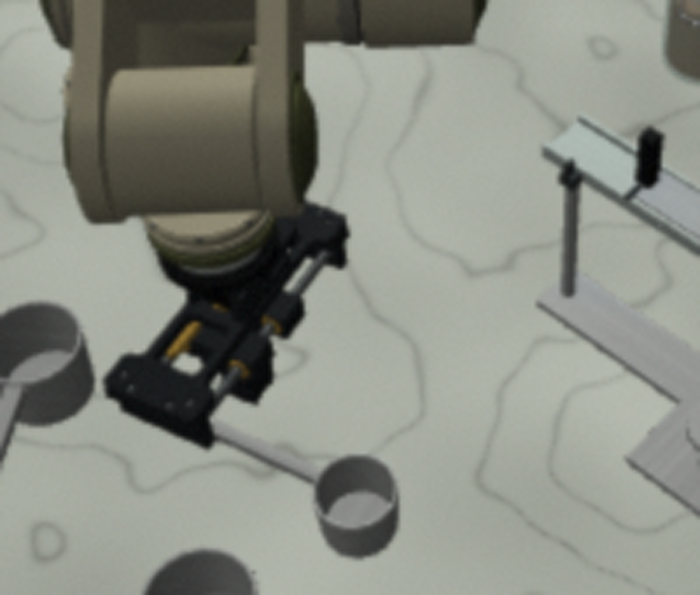

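The jaws were still closing (30 mm) when I lifted, so they closed on air; the cup has not moved (still at the same pixel). I reopen halfway, go down and close for longer.

>>> jog_arm(plan=[0,0,0,0,0,0,0.45,0,0,0,0,0,0,0.45,0,0,0,0,0,0,0.45,0,0,0,0,0,0,0.45,0,0,0,0,0,0,0.45,0,0,0,0,0,0,0.45,0,0,0,0,0,0,0.45,0,0,0,0,0,0,0.45])

```text
time_s: 3.45
tcp_pos: [0.3933, -0.2657, 0.1292]
eef_rot: [-59.5, 90.0, 133.0]
contact_force: [0.8, -0.3, 0.8]
grip_width: 0.0483
```

>>> jog_arm(plan=[0,0,-0.05,0,0,0,0.45,0,0,-0.1,0,0,0,0.45,0,0,-0.14,0,0,0,0.45,0,0,-0.14,0,0,0,0.45,0,0,-0.14,0,0,0,1,0,0,-0.14,0,0,0,1,0,0,-0.14,0,0,0,1,0,0,-0.14,0,0,0,1,0,0,-0.14,0,0,0,1,0,0,-0.14,0,0,0,1,0,0,-0.14,0,0,0,1,0,0,-0.14,0,0,0,1])

```text
time_s: 4.45
tcp_pos: [0.3933, -0.266, 0.0247]
eef_rot: [95.5, 90.0, -72.0]
contact_force: [-2.0, -1.9, 3.8]
grip_width: 0.0112
```

```bash
python3 - <<'E'
from h import *
s=r.sense();print(s["tcp_pos"],s["grip_width"],s["contact_force"])
E
```

```text
[ 0.39334004 -0.26599581  0.02466561] 0.011189289343864879 [-1.98644491 -1.87231202  3.75488995]
```

>>> jog_arm(plan=[0,0,0,0,0,0,1,0,0,0.03,0,0,0,1,0,0,0.06,0,0,0,1,0,0,0.1,0,0,0,1,0,0,0.13,0,0,0,1,0,0,0.13,0,0,0,1,0,0,0.13,0,0,0,1])

```text
time_s: 5.03
tcp_pos: [0.3934, -0.2656, 0.1219]
eef_rot: [125.5, 89.9, -42.0]
contact_force: [-0.0, -0.6, -1.0]
grip_width: 0.0109
```

```bash
cat > cup.py <<'E'
from m import *
import sys
def cup(x,y,z,tag):   # expected axis and rim height
    for n in ("scene","top"):
        im,d,m=pts(n);W=cloud(m,d)
        D=np.hypot(W[...,0]-x,W[...,1]-y)
        P=W[(D<.045)&(abs(W[...,2]-z)<.012)]
        if len(P)<10: print(n,"few",len(P));continue
        c,rad=circ(P);k=abs(np.hypot(*(P[:,:2]-c).T)-.031)<.005;T=P[k]
        A=np.c_[T[:,:2]-c,np.ones(len(T))];q=np.linalg.lstsq(A,T[:,2],rcond=None)[0]
        print(n,"rim c",c.round(4),"r",rad.round(4),len(P),"tilt xy deg",np.degrees(q[:2]).round(1),"z",q[2].round(4),"zmax",P[:,2].max().round(4))
    s=r.sense();print("tcp",s["tcp_pos"].round(4),"jaw",R.from_euler("xyz",s["eef_rot"],degrees=True).as_matrix()[:,1].round(3),"w",s["grip_width"],s["contact_force"].round(1),s["time_s"])
    return
if __name__=="__main__": cup(*map(float,sys.argv[1:4]),"")
E
python3 cup.py .467 -.25 .147
```

```text
scene rim c [ 0.4648 -0.2515] r 0.0309 239 tilt xy deg [-1.1 -0.2] z 0.1433 zmax 0.1493
top rim c [ 0.4648 -0.2468] r 0.03 47 tilt xy deg [1.4 1.3] z 0.1425 zmax 0.151
tcp [ 0.3928 -0.2651  0.1205] jaw [ 0.216 -0.976 -0.002] w 0.011284618002262927 [ 0.   0.3 -1.7] 5.1333
```

>>> jog_arm(plan=[0.331,0.06,0,0,0,0.414,1,0.331,0.06,0,0,0,0.414,1,0.331,0.06,0,0,0,0.414,1,0.331,0.06,0,0,0,0.414,1,0.331,0.06,0,0,0,0.414,1,0.331,0.06,0,0,0,0.414,1,0.331,0.06,0,0,0,0.414,1,0.331,0.06,0,0,0,0.414,1,0.331,0.06,0,0,0,0.414,1,0.331,0.06,0,0,0,0.414,1,0.331,0.06,-0.02,0,0,0.414,1,0.331,0.06,-0.034,0,0,0.414,1])

```text
time_s: 6.13
tcp_pos: [0.641, -0.2204, 0.0933]
eef_rot: [-116.2, 89.8, 150.8]
contact_force: [-0.4, 0.0, -0.8]
grip_width: 0.0109
```

```bash
python3 cup.py .645 -.146 .121
```

```text
scene rim c [ 0.6447 -0.1447] r 0.0295 68 tilt xy deg [5.4 3.4] z 0.1136 zmax 0.1208
top rim c [ 0.6415 -0.1423] r 0.0303 35 tilt xy deg [3.6 5.1] z 0.1134 zmax 0.1242
tcp [ 0.6402 -0.22    0.0923] jaw [ 0.998 -0.055 -0.006] w 0.010906935715709486 [-0.3  0.6 -1.5] 6.2333
```

```bash
python3 - <<'E'
from m import *
im,d,m=pts("scene");W=cloud(m,d)
cv2.imwrite("pics/stage.png",cv2.resize(im[180:330,200:370],None,fx=4,fy=4,interpolation=2))
P=W[(np.hypot(W[...,0]-.644,W[...,1]+.145)<.036)&(W[...,2]>.105)&(W[...,2]<.13)]
# highest points by azimuth
a=np.degrees(np.arctan2(P[:,1]+.145,P[:,0]-.644))
for k in range(-180,180,30):
    Q=P[(a>=k)&(a<k+30)]
    if len(Q)>2: print(k,len(Q),np.sort(Q[:,2])[-3:].round(4))
E
```

```text
-30 8 [0.1176 0.1182 0.1183]
0 10 [0.1171 0.1186 0.1187]
30 14 [0.1173 0.1174 0.1183]
60 18 [0.1174 0.1178 0.1186]
90 26 [0.1169 0.1179 0.119 ]
120 3 [0.1094 0.1125 0.1148]
```

View pics/stage.png

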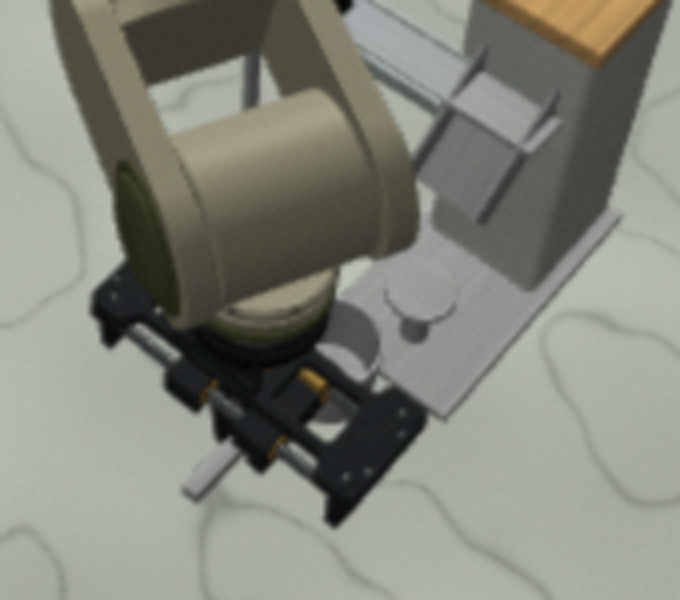

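```bash
python3 - <<'E'
from m import *
Ps=[]
for n in("scene","top"):
    im,d,m=pts(n);W=cloud(m,d);Ps.append(W[(d>0)&(W[...,2]>.13)&(W[...,0]>.3)&(W[...,0]<.85)&(W[...,1]>-.4)&(W[...,1]<.2)])
P=np.vstack(Ps)
# disp. frame coordinates
c,s=np.cos(np.radians(87)),np.sin(np.radians(87));q=P[:,:2]-[.6503,-.0462]
L=np.c_[q@[c,s],q@[-s,c],P[:,2]]
for z in np.arange(.13,.6,.03):
    Q=L[(L[:,2]>=z)&(L[:,2]<z+.03)&(L[:,0]<-.0)]
    Q=Q[Q[:,0]<-.02] if z<.29 else Q
    if len(Q)>5: print(z.round(2),len(Q),"x",np.percentile(Q[:,0],[1,99]).round(3),"y",np.percentile(Q[:,1],[1,99]).round(3))
E
```

```text
0.13 924 x [-0.351 -0.182] y [-0.093  0.012]
0.16 585 x [-0.21  -0.142] y [-0.085  0.084]
0.19 1105 x [-0.209 -0.144] y [-0.093  0.093]
0.22 62 x [-0.211 -0.139] y [-0.034  0.043]
0.25 250 x [-0.213 -0.138] y [-0.037  0.04 ]
0.28 402 x [-0.214 -0.141] y [-0.039  0.041]
0.31 375 x [-0.246 -0.095] y [-0.063  0.124]
0.34 1708 x [-0.246 -0.099] y [-0.064  0.134]
0.37 4010 x [-0.239 -0.092] y [-0.052  0.139]
0.4 2789 x [-0.206 -0.071] y [0.014 0.165]
0.43 1606 x [-0.148 -0.05 ] y [0.1   0.206]
0.46 1709 x [-0.133 -0.034] y [0.131 0.243]
0.49 1864 x [-0.118 -0.006] y [0.164 0.298]
0.52 1876 x [-0.12  -0.003] y [0.199 0.337]
0.55 2556 x [-0.117 -0.002] y [0.212 0.344]
0.58 1995 x [-0.103 -0.001] y [0.239 0.328]
```

>>> jog_arm(plan=[0.002,0.033,0,0,0,0,1,0.004,0.066,0,0,0,0,1,0.006,0.099,0,0,0,0,1,0.008,0.132,0,0,0,0,1,0.008,0.132,0,0,0,0,1,0.008,0.132,0,0,0,0,1,0.008,0.132,-0.003,0,0,0,1,0.008,0.132,-0.006,0,0,0,1,0.008,0.132,-0.006,0,0,0,1])

```text
time_s: 7.13
tcp_pos: [0.6473, -0.1227, 0.0911]
eef_rot: [-100.1, 90.0, 166.8]
contact_force: [-0.1, -0.0, -0.9]
grip_width: 0.0114
```

```bash
python3 cup.py .6503 -.047 .115;python3 - <<'E'
from m import *
im,d,m=pts("scene")
cv2.imwrite("pics/placed.png",cv2.resize(im[180:330,200:370],None,fx=4,fy=4,interpolation=2))
E
```

```text
scene rim c [ 0.6512 -0.0475] r 0.0295 58 tilt xy deg [11.1 10.2] z 0.1059 zmax 0.1182
top rim c [ 0.6479 -0.045 ] r 0.0299 17 tilt xy deg [-2.3 -1.1] z 0.1141 zmax 0.1202
tcp [ 0.6474 -0.1225  0.0915] jaw [ 0.999 -0.054 -0.   ] w 0.010998711480525758 [ 1.  -0.4 -1.1] 7.2333
```

View pics/placed.png

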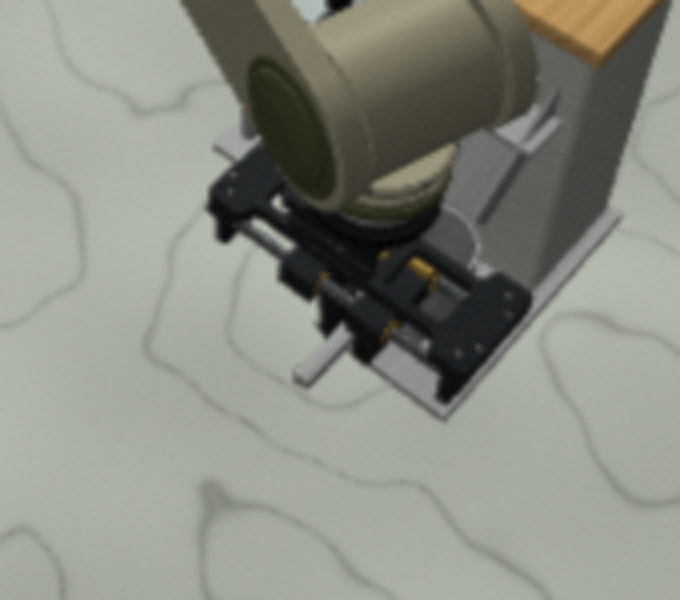

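Centred over the rest in both views (≤1.5 mm). I lower until contact.

>>> jog_arm(plan=[0,0,-0.003,0,0,0,1,0,0,-0.006,0,0,0,1,0,0,-0.008,0,0,0,1,0,0,-0.008,0,0,0,1,0,0,-0.008,0,0,0,1])

```text
time_s: 7.7
tcp_pos: [0.6476, -0.1216, 0.0857]
eef_rot: [-156.6, 90.0, 110.4]
contact_force: [0.9, 0.3, -0.9]
grip_width: 0.0111
```

>>> jog_arm(plan=[0,0,-0.001,0,0,0,1,0,0,-0.002,0,0,0,1,0,0,-0.002,0,0,0,1,0,0,-0.002,0,0,0,1])

```text
time_s: 8.03
tcp_pos: [0.6478, -0.122, 0.0847]
eef_rot: [54.6, 89.9, -38.4]
contact_force: [-1.4, -2.2, 2.2]
grip_width: 0.0114
```

```bash
python3 - <<'E'
from h import *
s=r.sense();print(s["tcp_pos"],s["contact_force"],s["wrist_torque"])
E
```

```text
[ 0.64775533 -0.12203584  0.08473159] [-1.35296992 -2.24299563  2.19706577] [-0.30088688  0.01629979  0.02502825]
```

>>> jog_arm(plan=[0,0,0,0,0,0,0.5,0,0,0,0,0,0,0.5,0,0,0,0,0,0,0.5,0,0,0,0,0,0,0.5,0,0,0,0,0,0,0.5,0,0,0,0,0,0,0.5,0,0,0,0,0,0,0.5])

```text
time_s: 8.62
tcp_pos: [0.6476, -0.1217, 0.0842]
eef_rot: [-127.6, 90.0, 139.3]
contact_force: [-0.5, 0.4, 0.0]
grip_width: 0.0442
```

>>> jog_arm(plan=[0,0,0.04,0,0,0,0.5,0,0,0.09,0,0,0,0.5,0,0,0.14,0,0,0,0.5,0,0,0.19,0,0,0,0.5,0,0,0.24,0,0,0,0.5,0,0,0.28,0,0,0,0.5,0,0,0.28,0,0,0,0.5])

```text
time_s: 9.2
tcp_pos: [0.6486, -0.122, 0.3015]
eef_rot: [72.3, 89.3, -20.7]
contact_force: [1.0, 0.5, -0.1]
grip_width: 0.0442
```

```bash
python3 cup.py .6503 -.047 .11;python3 - <<'E'
from m import *
im,d,m=pts("scene");W=cloud(m,d)
cv2.imwrite("pics/rel.png",cv2.resize(im[130:330,200:380],None,fx=3,fy=3,interpolation=2))
P=W[(np.hypot(W[...,0]-.651,W[...,1]+.0475)<.036)&(W[...,2]>.095)&(W[...,2]<.125)]
a=np.degrees(np.arctan2(P[:,1]+.0475,P[:,0]-.651))
for k in range(-180,180,30):
    Q=P[(a>=k)&(a<k+30)]
    if len(Q)>2: print(k,len(Q),np.sort(Q[:,2])[-3:].round(4))
E
```

```text
scene rim c [ 0.6508 -0.0492] r 0.031 208 tilt xy deg [ 0.4 -1.4] z 0.1073 zmax 0.1149
top rim c [ 0.649  -0.0438] r 0.0304 13 tilt xy deg [0.5 8.2] z 0.1039 zmax 0.118
tcp [ 0.6477 -0.1217  0.295 ] jaw [ 0.999 -0.053  0.002] w 0.04381441987640404 [ 0.1  0.7 -0.5] 9.3
-180 8 [0.1104 0.1105 0.1107]
-150 11 [0.112  0.1131 0.1139]
-120 16 [0.1128 0.1133 0.1133]
-90 28 [0.1116 0.112  0.1125]
-60 23 [0.1116 0.1122 0.1129]
-30 18 [0.1104 0.1113 0.1127]
0 8 [0.1114 0.1115 0.1117]
30 15 [0.112  0.113  0.1152]
60 25 [0.1115 0.1117 0.1132]
90 28 [0.1113 0.1118 0.1131]
120 28 [0.1095 0.1096 0.1097]
150 21 [0.111  0.1114 0.1133]
```

View pics/rel.png

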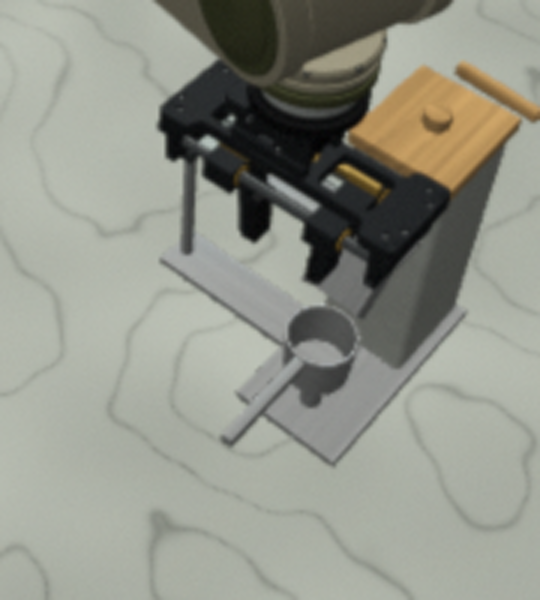

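Cup stands level and released (rim about 112 mm all round, centre within about 3 mm of the rest). Now over the gate post.

>>> jog_arm(plan=[-0.158,0.183,0,0,0,0.5,0.5,-0.158,0.183,0,0,0,0.5,0.5,-0.158,0.183,0,0,0,0.5,0.5,-0.158,0.183,0,0,0,0.5,0.5,-0.158,0.183,0,0,0,0.5,0.5,-0.158,0.183,0,0,0,0.5,0.5,-0.158,0.183,0,0,0,0.5,0.5,-0.158,0.183,0,0,0,0.5,0.5,-0.158,0.183,0,0,0,0.5,0.5,-0.158,0.183,0,0,0,0.5,0.5,-0.158,0.183,0,0,0,0.5,0.5,-0.158,0.183,0,0,0,0.5,0.5])

```text
time_s: 10.35
tcp_pos: [0.5285, 0.0157, 0.2924]
eef_rot: [175.5, 89.8, 168.8]
contact_force: [-0.7, -0.0, -0.3]
grip_width: 0.0443
```

>>> jog_arm(plan=[0,0,0,0,0,0.033,0.5,0,0,0,0,0,0.033,0.5,0,0,0,0,0,0.033,0.5])

```text
time_s: 10.6
tcp_pos: [0.5287, 0.0156, 0.293]
eef_rot: [170.3, 89.8, 169.0]
contact_force: [0.4, -0.0, 0.2]
grip_width: 0.0438
```

```bash
python3 - <<'E'
from m import *
s=r.sense();print(s["tcp_pos"],R.from_euler("xyz",s["eef_rot"],degrees=True).as_matrix().round(3).tolist(),s["joints"].round(1))
im,d,m=pts("scene")
cv2.imwrite("pics/post.png",cv2.resize(im[110:230,220:340],None,fx=5,fy=5,interpolation=2))
E
```

```text
[0.52871581 0.01560582 0.29296111] [[-0.003, 0.023, 1.0], [0.001, 1.0, -0.023], [-1.0, 0.0, -0.003]] [-11.1  17.8  71.4  -0.   90.9 -99.8]
```

View pics/post.png

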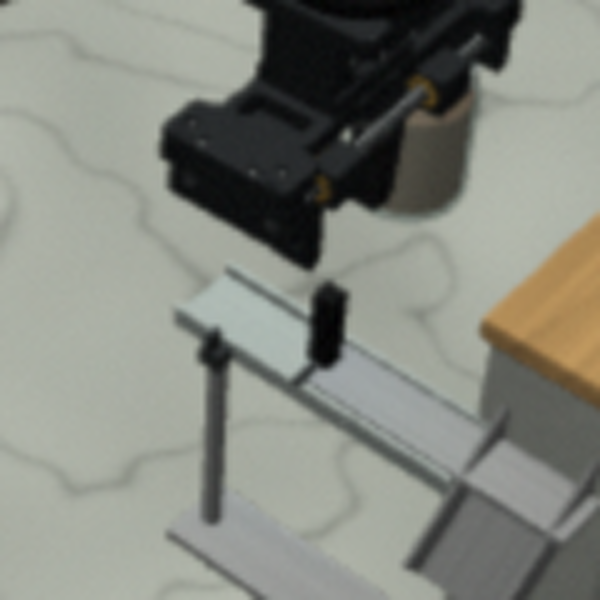

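Post (328,325 in crop) sits under the jaw gap. Descend and grip.

>>> jog_arm(plan=[0,0,-0.03,0,0,-0.009,0.5,0,0,-0.06,0,0,-0.009,0.5,0,0,-0.085,0,0,-0.009,0.5,0,0,-0.104,0,0,-0.009,0.5,0,0,-0.104,0,0,-0.009,0.5,0,0,-0.104,0,0,-0.009,0.5])

```text
time_s: 11.15
tcp_pos: [0.5289, 0.0156, 0.216]
eef_rot: [171.8, 89.9, 169.0]
contact_force: [-0.6, -0.0, 0.2]
grip_width: 0.0442
```

>>> jog_arm(plan=[0,0,0,0,0,0,1,0,0,0,0,0,0,1,0,0,0,0,0,0,1,0,0,0,0,0,0,1,0,0,0,0,0,0,1,0,0,0,0,0,0,1,0,0,0,0,0,0,1,0,0,0,0,0,0,1,0,0,0,0,0,0,1], grip_force=50)

```text
time_s: 11.9
tcp_pos: [0.5293, 0.0171, 0.2167]
eef_rot: [69.0, 89.8, 66.2]
contact_force: [1.1, 8.1, 1.0]
grip_width: 0.0136
```

```bash
cat > gate.py <<'E'
from m import *
s=r.sense();print(s["tcp_pos"],s["grip_width"],s["contact_force"],s["time_s"],R.from_euler("xyz",s["eef_rot"],degrees=True).as_matrix()[:,1])
im,d,m=pts("scene");
import sys
cv2.imwrite("pics/%s.png"%sys.argv[1],cv2.resize(im[140:215,235:320],None,fx=8,fy=8,interpolation=2))
E
python3 gate.py g0
```

```text
[0.52928978 0.01713874 0.21673886] 0.01355813499438925 [1.05468503 8.12602273 0.98684569] 11.9 [0.04757031 0.99886272 0.00321581]
```

View pics/g0.png

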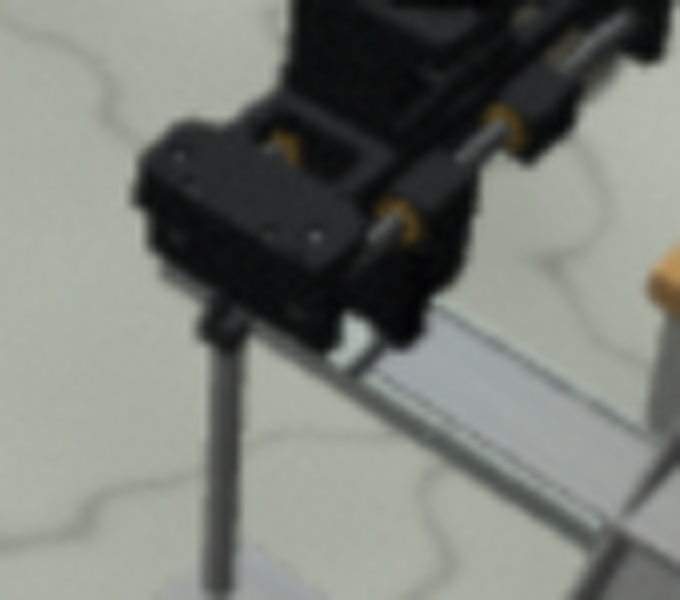

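```bash
python3 - <<'E'
from m import *
c,s=np.cos(np.radians(87)),np.sin(np.radians(87))
def loc(P): q=P[...,:2]-np.array([.6503,-.0462]);return np.stack([q@[c,s],q@[-s,c],P[...,2]],-1)
for n in("scene","top"):
    f=np.load(n+"1.npz");im,d=f["im"],f["d"];m=r.camera_model(n);L=loc(cloud(m,d));g=im.max(-1)
    sel=(L[...,2]>.19)&(L[...,2]<.22)&(L[...,0]>.015)&(L[...,0]<.048)&(L[...,1]>.1)&(L[...,1]<.2)&(g<(95 if n=="scene" else 125))
    for v,u in np.argwhere(sel): print(n,u,v,g[v,u],L[v,u].round(4))
    P=L[(L[...,2]>.225)&(L[...,2]<.26)&(abs(L[...,0]-.055)<.015)&(abs(L[...,1]-.125)<.02)]
    print("post",np.percentile(P,[2,50,98],axis=0).round(4).tolist())
im=np.load("top1.npz")["im"];print(im[172:182,250:262].max(-1)); print(im[152:164,242:258].max(-1))
E
```

```text
scene 257 174 85 [0.0351 0.1981 0.1933]
scene 258 175 85 [0.0361 0.1954 0.1907]
scene 259 175 90 [0.0339 0.1902 0.1959]
scene 259 176 88 [0.0344 0.1905 0.1915]
scene 260 176 83 [0.034  0.1868 0.1944]
scene 261 176 79 [0.0265 0.1774 0.2069]
scene 262 176 70 [0.0263 0.1739 0.2095]
scene 263 176 68 [0.0288 0.1726 0.2084]
scene 260 177 80 [0.0345 0.187  0.1901]
scene 261 177 49 [0.0218 0.1735 0.2095]
scene 262 177 36 [0.0242 0.1721 0.2087]
scene 263 177 40 [0.0272 0.1712 0.207 ]
scene 260 178 93 [0.0283 0.182  0.1947]
scene 261 178 43 [0.0222 0.1738 0.2053]
scene 262 178 27 [0.0259 0.1733 0.2027]
scene 263 178 29 [0.0297 0.1731 0.1998]
scene 264 178 67 [0.0327 0.1721 0.1981]
scene 261 179 34 [0.0203 0.1721 0.2043]
scene 262 179 24 [0.0262 0.1735 0.1986]
scene 263 179 31 [0.0291 0.1724 0.1969]
scene 264 179 52 [0.0315 0.171  0.196 ]
scene 265 179 62 [0.0324 0.1684 0.1972]
scene 266 179 88 [0.0363 0.1681 0.1942]
scene 260 180 55 [0.024  0.1783 0.193 ]
scene 261 180 29 [0.0221 0.1734 0.1981]
scene 262 180 32 [0.0263 0.1734 0.1946]
scene 263 180 44 [0.0279 0.1713 0.1949]
scene 264 180 46 [0.
[... 4078 characters left out ...]
 134 139 142 136 151 162 174]
 [147 141 139 135 133 131 134 135 137 137 138 141 145 154 161 174]
 [146 140 134 125 110 106 104 113 126 133 139 141 148 150 161 173]
 [146 141 134 108  74  54  55  71 114 131 143 142 142 148 165 177]
 [143 139 127  93  47  20  24  60 107 131 143 142 147 146 159 176]
 [148 136 128  90  45  20  19  54 103 128 140 137 138 140 160 174]
 [143 140 128  91  49  12   7  39  83 109 113 118 120 129 158 174]
 [143 141 130  93  40   8  13  32  67  84  94  95 100 122 157 180]
 [145 139 134 102  62  47  47  60  78 100 103 109 111 125 152 177]
 [146 140 142 122 109  95  95 107 122 132 134 135 139 139 161 175]
 [152 148 147 149 144 138 134 139 147 149 152 154 149 145 156 172]]
```

>>> jog_arm(plan=[0,0.002,0,0,0,0,1,0,0.002,0,0,0,0,1,-0.01,0.0025,0,0,0,0,1,-0.02,0.003,0,0,0,0,1,-0.03,0.0035,0,0,0,0,1,-0.04,0.004,0,0,0,0,1,-0.05,0.0045,0,0,0,0,1,-0.06,0.005,0,0,0,0,1,-0.066,0.0055,0,0,0,0,1,-0.066,0.0055,0,0,0,0,1,-0.066,0.0055,0,0,0,0,1,-0.066,0.0055,0,0,0,0,1], grip_force=60)

```text
time_s: 12.95
tcp_pos: [0.4818, 0.02, 0.2168]
eef_rot: [13.1, 89.6, 10.3]
contact_force: [12.6, 5.1, -2.4]
grip_width: 0.0136
```

```bash
python3 gate.py g1; python3 cup.py .6503 -.047 .11
```

```text
[0.48175482 0.02000117 0.21677251] 0.01361539905243635 [12.63412203  5.093384   -2.43986922] 12.95 [0.04836062 0.99882882 0.00149353]
scene rim c [ 0.6505 -0.0493] r 0.0311 222 tilt xy deg [-0.1 -1. ] z 0.1065 zmax 0.1151
top rim c [ 0.6477 -0.0502] r 0.0302 74 tilt xy deg [-2.2 -1.8] z 0.1076 zmax 0.1178
tcp [0.4818 0.02   0.2168] jaw [0.048 0.999 0.002] w 0.013232639181044607 [12.3  4.5 -3.4] 13.1
```

View pics/g1.png

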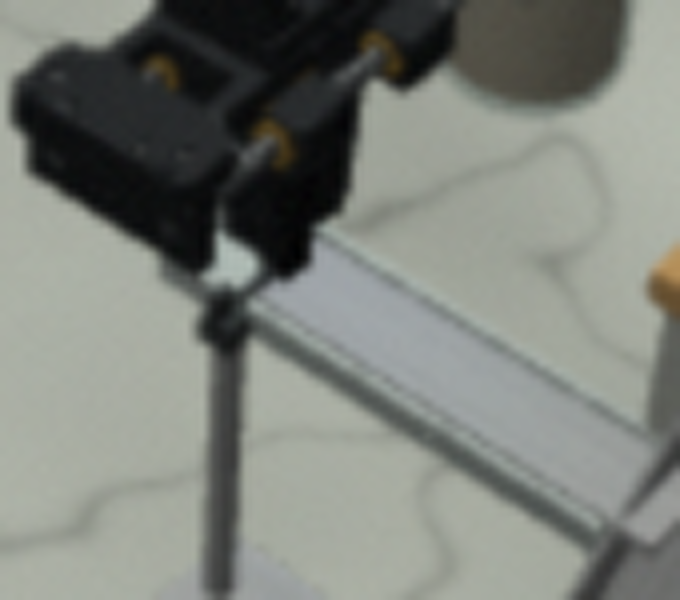

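>>> jog_arm(plan=[-0.0015,0,0,0,0,0,1,-0.003,0,0,0,0,0,1,-0.003,0,0,0,0,0,1,-0.003,0,0,0,0,0,1,-0.003,0,0,0,0,0,1,-0.003,0,0,0,0,0,1,-0.003,0,0,0,0,0,1,-0.003,0,0,0,0,0,1])

```text
time_s: 13.77
tcp_pos: [0.4796, 0.0201, 0.2168]
eef_rot: [15.5, 89.6, 12.8]
contact_force: [12.0, 5.9, -3.6]
grip_width: 0.0133
```

```bash
python3 - <<'E'
from m import *
s=r.sense();print(s["tcp_pos"],s["grip_width"],s["contact_force"],s["time_s"])
im,d,m=pts("scene"); f=np.load("scene1.npz")["im"]
a=cv2.resize(im[162:195,245:290],None,fx=16,fy=16,interpolation=2);cv2.imwrite("pics/g2.png",a)
E
```

```text
[0.47964007 0.02014579 0.21676875] 0.013278882161304262 [12.02555819  5.87664169 -3.58083678] 13.7667
```

```bash
python3 - <<'E'
from m import *
im,d,m=pts("scene")
print(im[168:186,256:280].max(-1))
f=np.load("scene1.npz")["im"];print(f[172:190,256:286].max(-1))
t,_,mt=pts("top"); print(t[170:184,246:262].max(-1))
print(ray(m,263.,176.2,.209))
E
```

```text
[[ 23  16  13  13  35 112  68  29  17  15  15  16  12  13  12   5   9  46
  131 167 163 150 141 140]
 [ 22  18  14  13  39 121 124  84  47  25  18  15  11  11   7   5  18  68
  123 136 154 164 158 152]
 [ 17  15  16  14  39 126 167 166 135  83  40  20  13  12  11   5  20  79
  143 143 133 145 167 169]
 [ 18  15  18  16  41 127 174 182 176 165 103  40  14  12   8   8  21  84
  152 161 156 146 141 155]
 [ 45  25  15  24  63 133 175 184 185 179 117  47  17  11  11  14  42 112
  158 167 166 162 153 135]
 [ 80  54  36  63 146 171 180 183 184 177 125  67  37  25  25  58 107 152
  166 168 167 167 165 156]
 [ 92  85  81 102 151 176 178 177 175 140  89  61  81  82  91 139 157 166
  169 169 167 167 168 167]
 [120 101  92  94 110 136 132 119 120  86  63  90 142 152 154 164 167 168
  170 168 169 169 167 168]
 [160 142 110  94  89  84  74  60  65  68  97 142 162 167 165 167 170 169
  170 170 170 167 169 167]
 [173 168 154 120  85  52  38  33  71 141 146 143 149 161 169 166 167 167
  168 169 169 170 167 168]
 [176 172 170 156 101  45  26  31  64 105 144 161 144 139 158 166 167 165
  167 168 169 16
[... 3246 characters left out ...]
9 161 155 152 157 156 156 152 153 156 150 153 129 102 103]
 [145 149 154 154 151 153 156 155 158 156 151 154 155 122 100 106]
 [149 148 150 151 152 149 156 155 150 153 154 151 140 115  92 109]
 [144 151 148 147 146 145 151 151 151 149 151 151 138 107  96 113]
 [138 140 141 145 143 147 145 149 149 152 154 145 131 102 103 114]
 [130 138 137 132 138 141 137 143 144 146 145 141 123  95 101 118]
 [119 121 121 122 131 138 135 134 139 140 144 134 117 101 114 124]
 [112 105 106 114 113 124 122 125 125 134 135 127 102 103 115 126]
 [112 110 116 128 116 101  96  97 102 114 117 107  98 102 124 129]
 [136 134 142 141 118  91  65  59  73  84  92  80  87 106 126 130]]
[ 0.48017701 -0.00941822  0.209     ]
```

```bash
python3 - <<'E'
from m import *
m=r.camera_model("scene");c,s=np.cos(np.radians(87)),np.sin(np.radians(87))
def loc(u,v,z): q=(ray(m,np.array([u,]),np.array([v]),z)[0])[:2]-np.array([.6503,-.0462]);return np.round([q@[c,s],q@[-s,c]],4)
for z in(.2005,.203):
  print("shut",[loc(float(u),float(v),z) for u,v in((282,183),(281,184),(280,185),(279,186))],"now",[loc(u,float(v),z) for u,v in((267.1,174),(265.8,175),(264.6,176))])
print("fin",[loc(u,v,.209) for u,v in((262.4,175.5),(262.4,176.),(262.4,176.5))])
E
```

```text
shut [array([0.0481, 0.1246]), array([0.0436, 0.1244]), array([0.0392, 0.1242]), array([0.0348, 0.1239])] now [array([0.0474, 0.1739]), array([0.0423, 0.1741]), array([0.0375, 0.1741])]
shut [array([0.0462, 0.1233]), array([0.0417, 0.1231]), array([0.0373, 0.1229]), array([0.0329, 0.1226])] now [array([0.0455, 0.1724]), array([0.0404, 0.1726]), array([0.0356, 0.1727])]
fin [array([0.0287, 0.1746]), array([0.0273, 0.1734]), array([0.026 , 0.1723])]
```

Pointer is at y ≈ 173–174 mm and the fin at ≈ 173.5 mm, so they are aligned to about 1 mm with the handle gripped. I hand it in.

```bash
python3 -c "
from plant import r
s=r.sense();print(s['time_s'],s['tcp_pos'],s['joint_velocities'].round(2),s['contact_force'].round(1));print(r.job_done())"
```

```text
13.9167 [0.47966002 0.02012456 0.21675356] [ 0.06  0.02 -0.02 -0.01  0.09  0.02] [12.3  5.9 -2.6]
the job is handed in; nothing more can be done
None
```

The cup is standing released on the rest, and the gripper is still holding the gate handle with the pointer at the mark. I handed the job in at about 13.9 s; it reports no verdict.

- **Cup:** I chose the smallest of the three cups, the only one with the given size (50 mm high, 64 mm rim). It was placed by its handle and let go. After release the rim was level at about 112 mm all round. The measured centre was within about 3 mm of the rest in most readings, and up to about 5 mm in the last top view, against 12 mm allowed. I checked it again while the gate was nearly fully pulled and it had not moved.
- **Gate:** It is pulled about 49.5 mm. Casting rays from the scene camera puts the pointer at y ≈ 173–174 mm and the fin at 172–175 mm, so they agree to about 1 mm, against 5 mm allowed. The pull reads about 12.3 N, where the spring figures give about 13 N. The arm was still.

- **First grasp missed:** I lifted before the jaws had finished closing, so they shut on air. The cup was not disturbed, and the second grasp held.
- **Last close-up not seen:** The limit of 12 pictures was reached, so the final alignment was checked from pixel values only. In the top view the gripper hid the pointer and mark.
- **Handle side force:** The gripper presses sideways on the post with about 6 N because it is slightly off centre.

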